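Lock the urn down with the flat screwdriver

ROBOT

A 6-joint arm with a two-finger parallel gripper is mounted at the origin on the work surface. World frame = base frame: x ahead of the robot, y to its left, z up, the work surface at z = 0. Lengths are in mm, angles in rad, forces in N, time in s.
With the tool pointing down it reaches from about 350 to 800 mm from the base axis. Payload 7.3 kg.
Tool frame: the origin (TCP) lies at the very end of the fingers, on their centre line; the grasp point (between the pads) lies 19 mm behind it; z points along the fingers, y is the line along which they close (so a half turn about z gives the same grasp; the last joint's range is limited). The gripper opens to 85 mm and grips with 20 to 120 N. Pads are 22 mm wide; open, the fingers measure 114 mm over their backs; the gripper's body (76 mm by 85 mm) begins 54 mm behind the grasp point. The pads swing forward as they close: fully open they stand 13 mm farther back than shut.
Start: joints at [-1.349, 0.342, 1.524, -0, 1.275, -0.146], TCP at [188.794, -489.902, 205.422] pointing down, gripper open.
Joint ranges: [-2.53, 2.53], [-0.77, 2.02], [0.04, 2.7], [-1, 4.14], [0.28, 2.66], [-3.11, 3.11]. Speed limits (rad/s): [2.57, 2.57, 3.14, 3.14, 3.14, 3.14].

INTERFACE

Orientations are given as [roll, pitch, yaw] about the fixed x, y, z axes, in that order (R = Rz(yaw) Ry(pitch) Rx(roll)).
In Python, from bench import ctrl gives the robot as it stands.
- The arm moves only by the tool arm_command, never from a script. Its argument "motion" is a list that holds one entry, the list of rows, each a list of 7 numbers: the shift along the tool's x, y, z in m, then the turn, a rotation vector about the tool's x, y, z in rad, then the opening, from -1 (shut) to 1 (fully open). A call has 1 to 20 rows; each row shifts and turns the commanded pose from where the row before left it, along the tool's axes as they then stand; what a row does not reach is not made up. A row lasts 1/8 s, in which the tool goes at most 62.5 mm and 10.7 degrees, less where a joint would pass 70% of its speed; a pose out of reach is approached as far as the arm can. A call with a gripper value outside its range is refused whole. The fingers move at their own pace and stop on an object; the grip force is fixed at half the most. Time passes only in rows, so rows that do not move let the fingers close. It gives the time, the measured TCP pose, the force, the opening and the grip force at its end, in the units of the state.
- ctrl.read_state(): the state, without advancing time (a new reading comes with each control period).
- ctrl.read_camera(name): name is "scene" or "top" or "wrist"; returns a dict with "image" (400x640x3 uint8, blue, green, red), "z_map" (400x640 float32, mm along the optical axis (not along the pixel's ray), 0 where there is no reading), "fx", "fy", "cx", "cy" (pixels), "camera_from_world" (4x4, takes a point from world to camera coordinates); the wrist camera has in their place "T_tool_cam" (4x4, takes a point from camera to tool coordinates, whose origin is the TCP and whose axes are the flange's). Camera axes: x right, y down, z forward; pixel columns grow to the right and rows downward; lengths in mm; the calibration is good to about 2 mm. A picture is of the moment at which its call begins: read the wrist's pose just before it.
- ctrl.sign_off(): hands the job in; it is judged then, once.
The state is a dict: "time": time; "joint_positions": joint angles; "joint_velocities": joint speeds; "joint_torque": joint torques, N m; "ee_pos": TCP position; "tool_rot": TCP orientation; "force": force on the tool from outside, world axes, zero at the start; "ft_torque": the same for the moment, N m; "gripper_width": opening from 0.0 (shut) to 1.0 (fully open); "gripper_force": force on a finger pad.
Only numpy, scipy, OpenCV 4.12 (cv2) and the standard library are available. Lean on these libraries where they do the work, as an engineer would, in place of code of your own. Each camera call takes 0.05 s, during which the arm holds its last target. There are 200 camera calls.

TASK

Take the flat-bladed screwdriver from the tool stand, seat its blade in the slotted screw of the hold-down on the grey fixture, and turn the screw clockwise to its stop so that the hold-down arm points at the urn and lies over its foot. Then put the screwdriver back in its hole in the stand, fully home and upright, and let go of it. Do not shift or tip the urn, and leave the other tool in the stand alone.

Things in the scene. Friction and masses are not known exactly. Their poses are not given: they have to be found in the camera images.
- driver_grip (a point): flat screwdriver (0.2 kg) standing blade down in the stand: flat-sided black handle 30 (x) by 22 (y) by 84 mm tall, the taller of the two tools. Point: centre of the handle. z up along the tool, x along the blade's width; grip across y. Below the handle: steel collar 34 mm across, 6 mm thick, its underside 48 mm below this point and resting on the stand; then a 9 mm shank
- driver_tip (a point): middle of the screwdriver's blade end, 128 mm straight below the centre of its handle, same axes. Blade 14 mm wide (x), 2.6 mm thick (y) over the last 14 mm. Whole tool 170 mm long
- nutdriver_grip (a point): the other tool in the stand, to be left alone: round black handle 29 mm across and 64 mm tall (this point is its centre), round shank and round socket end; its top is 165 mm above the bench
- stand: fixed wooden tool stand, open at front and back; origin at the centre of its underside, z up. Top board 70 (x) by 180 (y) by 8 mm, top 95 mm above the bench, two 22 mm through holes at x = 0, y = -45 and +45 mm, one tool in each. With the screwdriver home its collar lies on the board, its tip 15 mm above the bench
- fixture: fixed grey base plate 115 (x) by 190 (y) by 30 mm on the bench; origin at the centre of its underside. On its top: the pivot of the steel hold-down at x = 0, y = -37 mm, and a low ring with the urn's foot in it at x = 0, y = +35 mm
- slot (a point): centre of the slot's mouth, on the pivot axis at the top of the steel screw head (32 mm across), 57.5 mm above the bench. Turns with the screw; z up, x along the slot and toward the arm's end. Slot right across the head, 5 mm wide, 8 mm deep, mouth bevelled to 8 mm. Arm is one piece with the screw: 18 mm wide, 7 thick, reaches 48 mm from the axis, its top 10 mm below the head's
- dog (a joint): angle of the screw and its hold-down arm, rad; grows clockwise seen from above. Starts between 0.1 and 0.6; stop at 1.5, where the arm points from the pivot to the urn and lies over the edge of its foot. Stays where it is left; turning it takes about 0.06 N m
- urn_mid (a point): small brushed steel urn standing loose in the fixture's ring, under the turned arm's end; 104 mm tall, 72 mm across at its widest, foot 68 mm across and 8 mm thick. This point lies on its axis half-way up, 82 mm above the bench; the top is 134 mm above the bench
Things that resemble listed ones, but are neither listed nor needed, are in the scene too. What is shaped like the part that bears driver_grip but turquoise is not meant.

How it is judged:
By the outcome, as a careful person would: the job done as asked, in the order asked, and still so for the second after the job is handed in, with the robot touching nothing.
It also fails if it takes over 54 s, if anything falls off the work surface, if the arm or the gripper's body presses on something with over 40 N, if the wrist force passes 120 N, or if a joint passes its speed limit or range.

## Working session

There is one attempt and no reset: what is moved stays moved. The work goes in short steps, Python scripts to look and compute and a tool call to move; the robot and the scene stay as the last step left them, time stands still between calls to the robot, and variables do not carry over. Pictures are saved under pics/ and viewed, at most 10 in all, crops included, and the job is handed in when it is done.

Besides the shell and the picture viewer there is one more tool, called by a JSON object that holds its "fn" and its "kwargs", one argument or row to a line. arm_command: Moves the arm, as the interface text tells. Its arguments: {"type":"object","properties":{"motion":{"type":"array","items":{"type":"array","items":{"type":"array","items":{"type":"number"}}}}},"required":["motion"]}

```bash
mkdir -p pics; ls; cat > h.py <<'E'
import numpy as np, cv2
from bench import ctrl
def cam(n):
    c=ctrl.read_camera(n); return c
def world(c,u,v,h=None):
    """pixel -> world; on plane z=h, or by the depth map"""
    T=np.linalg.inv(c["camera_from_world"]); d=np.array([(u-c["cx"])/c["fx"],(v-c["cy"])/c["fy"],1.])
    if h is None: s=float(c["z_map"][int(round(v)),int(round(u))])
    else: s=(h-T[2,3])/(T[:3,:3]@d)[2]
    return T[:3,:3]@d*s+T[:3,3]
def cloud(c):
    T=np.linalg.inv(c["camera_from_world"]); z=c["z_map"]; v,u=np.indices(z.shape)
    P=np.stack([(u-c["cx"])/c["fx"]*z,(v-c["cy"])/c["fy"]*z,z],-1)
    return P@T[:3,:3].T+T[:3,3]
E
python3 - <<'E'
from h import *
a=cam("scene");b=cam("top")
cv2.imwrite("pics/scene.png",a["image"]);cv2.imwrite("pics/top.png",b["image"])
for c in(a,b): print(c["fx"],c["cx"],c["cy"],np.linalg.inv(c["camera_from_world"]).round(3))
s=ctrl.read_state();print(s)
E
```

```text
pics
444.5028404513833 310.245219374371 193.36052128238617 [[-7.660000e-01  4.590000e-01 -4.510000e-01  1.018224e+03]
 [ 6.430000e-01  5.340000e-01 -5.490000e-01  5.600530e+02]
 [-1.100000e-02 -7.100000e-01 -7.040000e-01  8.996120e+02]
 [ 0.000000e+00  0.000000e+00  0.000000e+00  1.000000e+00]]
375.94188113857086 318.95785415679273 198.8541723933709 [[-1.700000e-02 -9.930000e-01  1.180000e-01  3.866540e+02]
 [-1.000000e+00  1.900000e-02  1.300000e-02 -4.629900e+01]
 [-1.500000e-02 -1.170000e-01 -9.930000e-01  1.073217e+03]
 [ 0.000000e+00  0.000000e+00  0.000000e+00  1.000000e+00]]
{'time': 0.1, 'joint_positions': array([-1.34901240e+00,  3.42668000e-01,  1.52492184e+00, -2.58496274e-06,
        1.27539278e+00, -1.45998172e-01]), 'joint_velocities': array([-6.94071385e-05, -1.37000943e-03, -3.08524098e-03,  1.25832306e-03,
        6.90429494e-05,  1.47728061e-04]), 'joint_torque': array([ 2.62221969e-03, -4.34445548e+01, -2.46491611e+01, -1.01523517e-04,
        4.65256831e-03,  4.49889981e-06]), 'ee_pos': array([ 188.69603533, -489.49840877,  204.78759539]), 'tool_rot': array([-3.14021711e+00, -1.99766856e-04,  3.67782716e-01]), 'force': array([ 1.23831391,  0.49514258, -0.01747569]), 'ft_torque': array([-0.05092701, -0.00912893, -0.00180281]), 'gripper_force': 0.0, 'gripper_width': 0.9984615495806721}
```

View pics/scene.png

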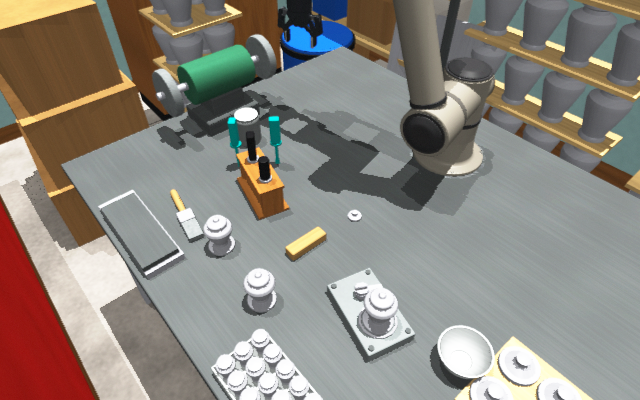

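View pics/top.png

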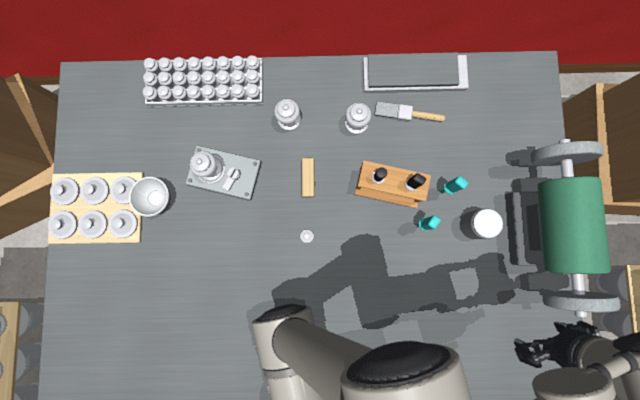

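The scene view shows the stand at (262,185) with the black handles at (251,145) and (264,167), turquoise decoys beside it, and the fixture at (370,312). In the top view the stand is at (394,183) with handles at (380,175) and (415,182). The fixture is at (223,172), with the hold-down at (232,178).

```bash
python3 - <<'E'
from h import *
for n,boxes in (("top",{"stand":(350,155,440,212),"fix":(180,140,268,202)}),("scene",{"stand":(228,125,295,220),"fix":(322,262,420,360)})):
    c=cam(n);P=cloud(c);I=c["image"].astype(int);hsv=cv2.cvtColor(c["image"],cv2.COLOR_BGR2HSV)
    def box(k):
        x0,y0,x1,y1=boxes[k];m=np.zeros(hsv.shape[:2],bool);m[y0:y1,x0:x1]=1;return m
    dark=(I.max(2)<60)&box("stand")&(P[...,2]>100)
    k,l,st,ce=cv2.connectedComponentsWithStats(dark.astype(np.uint8))
    for i in range(1,k):
        if st[i,4]>15:
            Q=P[l==i]; t=Q[Q[:,2]>Q[:,2].max()-8]
            print(n,"handle",ce[i].round(),st[i,4],"zmax",Q[:,2].max().round(1),"top ctr",((t.max(0)+t.min(0))/2).round(1),"mean",t.mean(0).round(1), "ext",np.ptp(t,0).round(1))
    wood=box("stand")&(hsv[...,1]>120)&(abs(P[...,2]-95)<5)
    r=cv2.minAreaRect(P[wood][:,:2].astype(np.float32));print(n,"stand board",wood.sum(),r)
    pl=box("fix")&(abs(P[...,2]-30)<4)
    r=cv2.minAreaRect(P[pl][:,:2].astype(np.float32));print(n,"plate",pl.sum(),r,cv2.boxPoints(r).round(0).tolist())
    hd=box("fix")&(P[...,2]>40)&(P[...,2]<62)
    urn=box("fix")&(P[...,2]>90)
    print("urn top",P[urn][:,2].max(),P[urn&(P[...,2]>120)].mean(0).round(1))
    im=cv2.resize(c["image"][boxes["fix"][1]:boxes["fix"][3],boxes["fix"][0]:boxes["fix"][2]],None,fx=4,fy=4,interpolation=3)
    im2=cv2.resize(c["image"][boxes["stand"][1]:boxes["stand"][3],boxes["stand"][0]:boxes["stand"][2]],None,fx=4,fy=4,interpolation=3)
    h=max(im.shape[0],im2.shape[0]);p=[cv2.copyMakeBorder(q,0,h-q.shape[0],0,0,0) for q in(im,im2)]
    cv2.imwrite(f"pics/crop_{n}.png",np.hstack(p))
    print(np.hstack(p).shape)
E
```

```text
top handle [377. 177.] 35 zmax 167.7 top ctr [ 553.4 -177.7  164.1] mean [ 553.5 -176.6  163.6] ext [14.5  5.5  7.3]
top handle [413. 182.] 93 zmax 184.3 top ctr [ 534.2 -268.9  180.4] mean [ 533.7 -266.4  180.8] ext [21.8 20.2  7.9]
top stand board 903 ((547.2962036132812, -229.9233856201172), (179.4247589111328, 67.83366394042969), 75.90019226074219)
top plate 1609 ((593.8952026367188, 240.3134765625), (190.79908752441406, 114.66474914550781), 74.9239501953125) [[514.0, 163.0], [624.0, 133.0], [674.0, 318.0], [563.0, 347.0]]
urn top 1073.2166364745758 [583.7 245.6 206.6]
(248, 712, 3)
scene handle [251. 145.] 226 zmax 899.6 top ctr [1018.2  560.1  899.6] mean [1018.2  560.1  899.6] ext [0. 0. 0.]
scene handle [264. 168.] 215 zmax 899.6 top ctr [1018.2  560.1  899.6] mean [1018.2  560.1  899.6] ext [0. 0. 0.]
scene stand board 785 ((513.9437255859375, -250.38006591796875), (243.6493682861328, 136.36276245117188), 71.97472381591797)
scene plate 2390 ((594.0167846679688, 241.0904998779297), (191.17124938964844, 115.90652465820312), 75.16177368164062) [[514.0, 164.0], [626.0, 134.0], [675.0, 319.0], [562.0, 348.0]]
urn top 899.6119047585979 [650.4 307.3 211.3]
(392, 660, 3)
```

View pics/crop_top.png

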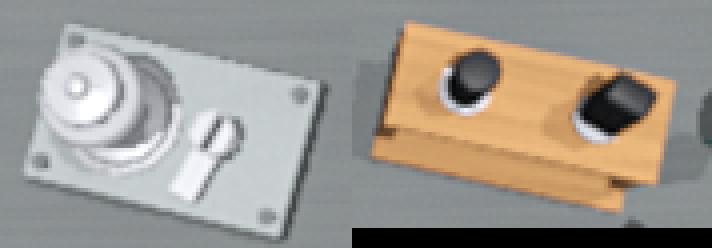

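The crop confirms the flat driver is the right-hand handle. Board and depth measurements put the holes at (558,-186) and (536,-274), the pivot near (584,205), and the arm at about 156° in world. Next I check the wrist camera geometry and the decoys.

```bash
python3 - <<'E'
from h import *
w=cam("wrist");print(w["T_tool_cam"].round(3),w["fx"],w["cx"],w["cy"])
c=cam("top");P=cloud(c);hsv=cv2.cvtColor(c["image"],cv2.COLOR_BGR2HSV)
m=(abs(hsv[...,0].astype(int)-90)<10)&(hsv[...,1]>120)
k,l,st,ce=cv2.connectedComponentsWithStats(m.astype(np.uint8))
for i in range(1,k):
    if st[i,4]>40: Q=P[l==i];print(ce[i].round(),st[i,4],Q.min(0).round(),Q.max(0).round())
# go over the stand: view from TCP target
s=ctrl.read_state();y=s["tool_rot"][2]
R=np.array([[np.cos(y),np.sin(y)],[np.sin(y),-np.cos(y)]])
print(R.T@(np.array([536-80,-274])-s["ee_pos"][:2]))
E
```

```text
[[-1.00000e-03 -9.57000e-01 -2.90000e-01  7.42810e+01]
 [ 1.00000e+00 -1.00000e-03 -0.00000e+00  5.53000e-01]
 [ 0.00000e+00 -2.90000e-01  9.57000e-01 -1.70165e+02]
 [ 0.00000e+00  0.00000e+00  0.00000e+00  1.00000e+00]] 278.80768081875914 318.21518829991015 197.99737832646645
[454. 185.] 267 [ 387. -459.   -3.] [ 549.  -46. 1073.]
[428. 223.] 223 [ 387. -373.   -3.] [ 448.  -46. 1073.]
[ 326.94720784 -105.23964233]
```

{"fn": "arm_command", "kwargs": {
  "motion": [
    [[0, 0, -0.035, 0, 0, 0, 1], [0, 0, -0.035, 0, 0, 0, 1], [0.035, -0.0076, 0, 0, 0, 0, 0.3], [0.035, -0.0076, 0, 0, 0, 0, 0.3], [0.035, -0.0076, 0, 0, 0, 0, 0.3], [0.035, -0.0076, 0, 0, 0, 0, 0.3], [0.035, -0.0076, 0, 0, 0, 0, 0.3], [0.035, -0.0076, 0, 0, 0, 0, 0.3], [0.035, -0.0076, 0, 0, 0, 0, 0.3], [0.035, -0.0076, 0, 0, 0, 0, 0.3], [0.035, -0.0076, 0, 0, 0, 0, 0.3], [0.035, -0.0076, 0, 0, 0, 0, 0.3], [0, 0, 0, 0, 0, 0, 0.3], [0, 0, 0, 0, 0, 0, 0.3]]
  ]
}}

```text
time: 2.05
ee_pos: [487.7, -293.3, 275.2]
tool_rot: [-3.141, 0.001, 0.368]
force: [0.2, 0.4, -0.2]
gripper_width: 0.65
gripper_force: 0.0
```

```bash
cat >> h.py <<'E'
from scipy.spatial.transform import Rotation as Ro
def wrist():
    s=ctrl.read_state();c=ctrl.read_camera("wrist")
    T=np.eye(4);T[:3,:3]=Ro.from_euler("xyz",s["tool_rot"]).as_matrix();T[:3,3]=s["ee_pos"]
    c["camera_from_world"]=np.linalg.inv(T@c["T_tool_cam"]);return s,c
E
python3 - <<'E'
from h import *
s,c=wrist();cv2.imwrite("pics/w1.png",c["image"]);P=cloud(c)
m=(abs(P[...,2]-185)<4)&(c["z_map"]>0)&(np.hypot(P[...,0]-536,P[...,1]+274)<30)
r=cv2.minAreaRect(P[m][:,:2].astype(np.float32));print(m.sum(),r,np.median(P[m][:,2]),cv2.boxPoints(r).round().tolist())
hsv=cv2.cvtColor(c["image"],cv2.COLOR_BGR2HSV)
t=(abs(hsv[...,0].astype(int)-90)<10)&(hsv[...,1]>120)&(c["z_map"]>0)
k,l,st,ce=cv2.connectedComponentsWithStats(t.astype(np.uint8))
for i in range(1,k):
    if st[i,4]>100: Q=P[l==i];print(ce[i].round(),st[i,4],Q.min(0).round(),Q.max(0).round())
w=(abs(P[...,2]-95)<3)&(hsv[...,1]>120)&(c["z_map"]>0)
r=cv2.minAreaRect(P[w][:,:2].astype(np.float32));print("board",r)
E
```

```text
743 ((538.5445556640625, -275.9878234863281), (29.845216751098633, 21.905031204223633), 57.88933181762695) 185.85774380280498 [[521.0, -283.0], [540.0, -294.0], [556.0, -269.0], [537.0, -258.0]]
[252. 161.] 1600 [ 376. -286.   -0.] [ 503. -136.   36.]
[335. 216.] 1388 [ 344. -416.   -0.] [ 505. -303.   37.]
board ((549.6969604492188, -231.70895385742188), (179.59906005859375, 70.1231689453125), 76.1593246459961)
```

View pics/w1.png

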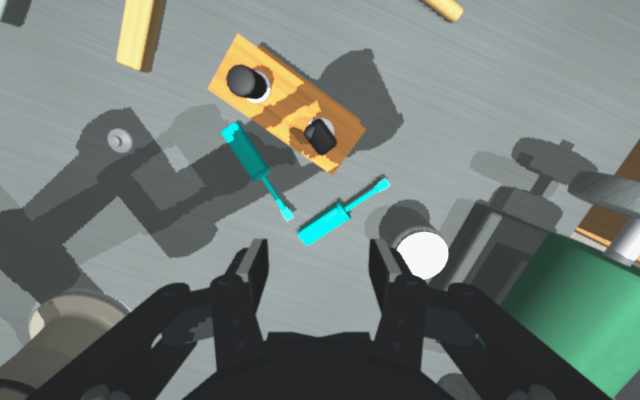

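The driver stands at (538,-276) with its top at z=186 and its long axis at 57.9°. The top is 30×22 mm, as specified. The turquoise decoys lie flat on the bench.

{"fn": "arm_command", "kwargs": {
  "motion": [
    [[0, 0, 0, 0, 0, -0.1605, 0.3], [0, 0, 0, 0, 0, -0.1605, 0.3], [0, 0, 0, 0, 0, -0.1605, 0.3], [0, 0, 0, 0, 0, -0.1605, 0.3], [0.021, 0.0162, 0, 0, 0, 0, 0.3], [0.021, 0.0162, 0, 0, 0, 0, 0.3], [0, 0, 0, 0, 0, 0, 0.3], [0, 0, 0, 0, 0, 0, 0.3]]
  ]
}}

```text
time: 3.1
ee_pos: [536.8, -275.6, 275.4]
tool_rot: [-3.141, 0.001, 1.009]
force: [0.6, 0.2, -0.7]
gripper_width: 0.651
gripper_force: 0.0
```

```bash
python3 - <<'E'
from h import *
s,c=wrist();P=cloud(c)
m=(abs(P[...,2]-185)<4)&(c["z_map"]>0)&(np.hypot(P[...,0]-538,P[...,1]+275)<30)
r=cv2.minAreaRect(P[m][:,:2].astype(np.float32));print(m.sum(),r,np.median(P[m][:,2]))
T=Ro.from_euler("xyz",s["tool_rot"]).as_matrix()
print("tool frame offset",T.T@(np.r_[r[0],185]-s["ee_pos"]),s["ee_pos"],s["tool_rot"])
E
```

```text
632 ((538.6901245117188, -275.1298828125), (28.1417179107666, 21.773351669311523), 57.89041519165039) 185.85356757336393
tool frame offset [ 1.3857093   1.37201584 90.39222727] [ 536.84657406 -275.55181201  275.3934769 ] [-3.14118452e+00  5.11672759e-04  1.00877058e+00]
```

{"fn": "arm_command", "kwargs": {
  "motion": [
    [[0.001, 0.001, 0.03, 0, 0, 0, 0.3], [0, 0, 0.03, 0, 0, 0, 0.3], [0, 0, 0.03, 0, 0, 0, 0.3], [0, 0, 0.03, 0, 0, 0, 0.3], [0, 0, 0.02, 0, 0, 0, 0.3], [0, 0, 0.01, 0, 0, 0, 0.3], [0, 0, 0, 0, 0, 0, 0.3], [0, 0, 0, 0, 0, 0, -1], [0, 0, 0, 0, 0, 0, -1], [0, 0, 0, 0, 0, 0, -1], [0, 0, 0, 0, 0, 0, -1], [0, 0, 0, 0, 0, 0, -1], [0, 0, 0, 0, 0, 0, -1]]
  ]
}}

```text
time: 4.78
ee_pos: [539.7, -274.9, 126.5]
tool_rot: [3.139, 0.0, 1.01]
force: [-1.5, 0.3, 4.8]
gripper_width: 0.251
gripper_force: 59.1
```

{"fn": "arm_command", "kwargs": {
  "motion": [
    [[0, 0, -0.01, 0, 0, 0, -1], [0, 0, -0.03, 0, 0, 0, -1], [0, 0, -0.03, 0, 0, 0, -1], [0, 0, -0.03, 0, 0, 0, -1], [0, 0, -0.03, 0, 0, 0, -1], [0, 0, -0.03, 0, 0, 0, -1], [0, 0, -0.02, 0, 0, 0, -1], [0, 0, 0, 0, 0, 0, -1]]
  ]
}}

```text
time: 5.78
ee_pos: [539.6, -274.7, 306.9]
tool_rot: [3.139, 0.0, 1.01]
force: [-0.5, 0.4, -2.7]
gripper_width: 0.246
gripper_force: 59.2
```

{"fn": "arm_command", "kwargs": {
  "motion": [
    [[0.02, -0.006, 0, 0, 0, 0, -1], [0.038, -0.0124, 0, 0, 0, 0, -1], [0.038, -0.0124, 0, 0, 0, 0, -1], [0.038, -0.0124, 0, 0, 0, 0, -1], [0.038, -0.0124, 0, 0, 0, 0, -1], [0.038, -0.0124, 0, 0, 0, 0, -1], [0.038, -0.0124, 0, 0, 0, 0, -1], [0.038, -0.0124, 0, 0, 0, 0, -1], [0.038, -0.0124, 0, 0, 0, 0, -1], [0.038, -0.0124, 0, 0, 0, 0, -1], [0.038, -0.0124, 0, 0, 0, 0, -1], [0.038, -0.0124, 0, 0, 0, 0, -1], [0.02, -0.006, 0, 0, 0, 0, -1], [0, 0, 0, 0, 0, 0, -1]]
  ]
}}

```text
time: 7.52
ee_pos: [656.2, 195.1, 303.1]
tool_rot: [-3.139, 0.002, 1.013]
force: [0.4, 0.4, -2.1]
gripper_width: 0.245
gripper_force: 59.1
```

{"fn": "arm_command", "kwargs": {
  "motion": [
    [[0, 0, 0.005, 0, 0, -0.171, -1], [0, 0, 0.01, 0, 0, -0.171, -1], [0, 0, 0.01, 0, 0, -0.171, -1], [0, 0, 0.015, 0, 0, -0.171, -1], [0, 0, 0.015, 0, 0, -0.171, -1], [0, 0, 0.015, 0, 0, -0.171, -1], [0, 0, 0.015, 0, 0, -0.171, -1], [0, 0, 0.015, 0, 0, -0.171, -1], [0, 0, 0.01, 0, 0, -0.171, -1], [0, 0, 0.005, 0, 0, -0.171, -1], [0, 0, 0, 0, 0, 0, -1], [0, 0, 0, 0, 0, 0, -1]]
  ]
}}

```text
time: 9.02
ee_pos: [657.0, 192.0, 190.5]
tool_rot: [-3.141, -0.0, 2.716]
force: [0.4, -0.8, -1.7]
gripper_width: 0.247
gripper_force: 59.1
```

```bash
python3 - <<'E'
from h import *
s,c=wrist();P=cloud(c);cv2.imwrite("pics/w2.png",c["image"])
print(s["ee_pos"],s["tool_rot"],s["gripper_width"],s["force"])
ok=c["z_map"]>0
m=ok&(abs(P[...,2]-57.5)<4)&(np.hypot(P[...,0]-584,P[...,1]-205)<25)
print("head",m.sum(),cv2.minEnclosingCircle(P[m][:,:2].astype(np.float32)),P[m].mean(0),np.argwhere(m).mean(0))
m=ok&(abs(P[...,2]-47.5)<3)&(np.hypot(P[...,0]-584,P[...,1]-205)<60)
r=cv2.minAreaRect(P[m][:,:2].astype(np.float32));print("arm",m.sum(),r,P[m].mean(0))
E
```

```text
[657.01659514 191.98947677 190.46634055] [-3.14139076e+00 -6.40764930e-05  2.71612648e+00] 0.24676037901341252 [ 0.39145801 -0.75380078 -1.65418428]
head 549 ((584.1705322265625, 204.9385223388672), 16.12039566040039) [583.61991275 204.86283993  58.75549746] [114.57377049 300.37522769]
arm 629 ((568.0803833007812, 211.46592712402344), (31.062524795532227, 61.55979919433594), 65.44161987304688) [558.40727123 219.43680579  48.99351959]
```

View pics/w2.png

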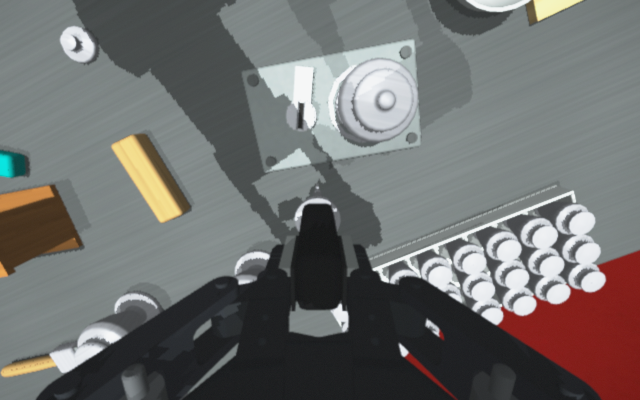

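The slot shows as a dark line at about (300,115) with the arm above it at (304,85). The blade tip is near (318,187), and the driver hangs straight. Now I measure the slot direction and the tip in the tool frame.

```bash
python3 - <<'E'
from h import *
s,c=wrist();P=cloud(c);g=cv2.cvtColor(c["image"],cv2.COLOR_BGR2GRAY)
T=Ro.from_euler("xyz",s["tool_rot"]).as_matrix()
cv2.imwrite("pics/w2c.png",np.hstack([cv2.resize(c["image"][80:140,260:340],None,fx=5,fy=5,interpolation=3),cv2.resize(c["image"][165:225,280:360],None,fx=5,fy=5,interpolation=3)]))
# slot pixels on plane 57.5
v,u=np.indices(g.shape);H=np.array([world(c,a,b,57.5) for a,b in zip(u[95:140,270:330].ravel(),v[95:140,270:330].ravel())])
gg=g[95:140,270:330].ravel();m=(gg<75)&(np.hypot(H[:,0]-584.2,H[:,1]-204.9)<15.5)
Q=H[m][:,:2];print(m.sum(),Q.mean(0));l=cv2.fitLine(Q.astype(np.float32),2,0,.01,.01).ravel();print("slot",l,np.arctan2(l[1],l[0]))
r=cv2.minAreaRect(Q.astype(np.float32));print(r)
# tip pixels: points in tool frame near axis
ok=c["z_map"]>0;L=(P-s["ee_pos"])@T
m=ok&(np.hypot(L[...,0],L[...,1])<20)&(L[...,2]>20)&(L[...,2]<125)
for a in range(20,125,8):
    k=m&(L[...,2]>=a)&(L[...,2]<a+8)
    if k.sum(): print(a,k.sum(),L[k].mean(0).round(1),L[k].min(0).round(1),L[k].max(0).round(1))
E
```

```text
84 [585.05535663 203.63270873]
slot [ 8.6957556e-01 -4.9379992e-01  5.8505536e+02  2.0363271e+02] -0.5164542
((584.403564453125, 203.86434936523438), (3.673698663711548, 23.27851104736328), 61.49024963378906)
20 413 [ 5.3 -1.1 24.1] [-11.2 -17.5  21.6] [15.  16.1 27.9]
28 28 [12.1 -1.7 28.7] [  2.7 -17.   28. ] [14.8 13.2 30.2]
68 6 [ 2.1 -0.8 74.3] [ 1.6 -3.1 73. ] [ 2.4  1.5 75.9]
76 21 [ 1.8 -1.5 80. ] [ 0.3 -5.1 76.1] [ 2.6  2.5 83.8]
84 26 [ 2.2 -1.2 88. ] [ 0.1 -5.2 84.2] [ 3.8  2.6 91.4]
92 11 [ 4.  -1.3 95.1] [ 3.2 -3.2 93.2] [ 5.   0.7 97.3]
100 8 [  5.   -1.2 103.3] [  4.8  -2.3 100.4] [  5.3  -0.3 107.5]
108 1 [  5.   -2.4 108.1] [  5.   -2.4 108.1] [  5.   -2.4 108.1]
```

View pics/w2c.png

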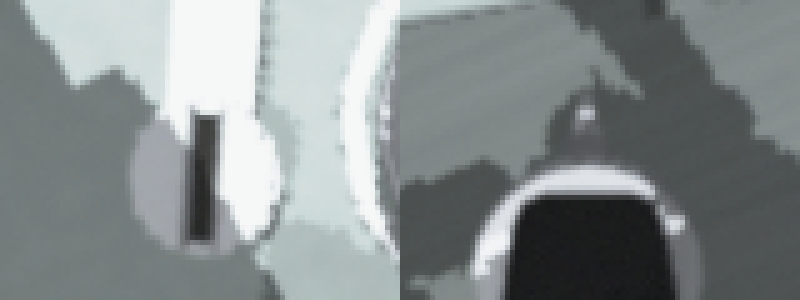

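```bash
python3 - <<'E'
from h import *
s,c=wrist();P=cloud(c)
ok=c["z_map"]>0;d=np.hypot(P[...,0]-584.2,P[...,1]-204.6)
m=ok&(abs(P[...,2]-48.7)<2)&(d>19)&(d<52)&(P[...,0]<575)
Q=P[m][:,:2].astype(np.float32);r=cv2.minAreaRect(Q);l=cv2.fitLine(Q,2,0,.01,.01).ravel();b=Q.mean(0)-[584.2,204.6]
print(m.sum(),r,np.arctan2(l[1],l[0])%np.pi,np.arctan2(b[1],b[0]),Q.mean(0))
th=2.665;t=Ro.from_euler("xyz",[np.pi,0,th]).as_matrix()
print("now tool move to put tip over slot",t.T@(np.array([584.4,204.4,0])-s["ee_pos"])+[1.5,1.1,0],s["ee_pos"])
E
```

```text
540 ((555.8067626953125, 220.7149200439453), (18.10122299194336, 31.19759750366211), 60.210731506347656) 2.628687 2.6274568189502174 [555.183   220.98885]
now tool move to put tip over slot [ 71.84044995 -21.42365324 190.72551637] [657.23475673 192.14471271 190.72551637]
```

{"fn": "arm_command", "kwargs": {
  "motion": [
    [[0, 0, 0, 0, 0, 0.086, -1], [0.018, -0.006, 0, 0, 0, 0, -1], [0.018, -0.006, 0, 0, 0, 0, -1], [0.018, -0.006, 0.005, 0, 0, 0, -1], [0.017, -0.0058, 0.005, 0, 0, 0, -1], [0, 0, 0.002, 0, 0, 0, -1], [0, 0, 0, 0, 0, 0, -1], [0, 0, 0, 0, 0, 0, -1]]
  ]
}}

```text
time: 10.18
ee_pos: [584.4, 205.8, 178.5]
tool_rot: [3.141, 0.001, 2.633]
force: [-0.0, -0.6, -2.3]
gripper_width: 0.248
gripper_force: 59.3
```

```bash
python3 - <<'E'
from h import *
s,c=wrist();P=cloud(c);print(s["ee_pos"],s["tool_rot"],s["force"])
T=Ro.from_euler("xyz",s["tool_rot"]).as_matrix();W=np.linalg.inv(c["camera_from_world"])
def px(p):
    q=c["camera_from_world"]@np.r_[p,1];return q[0]/q[2]*c["fx"]+c["cx"],q[1]/q[2]*c["fy"]+c["cy"]
u,v=map(int,px([584.4,204.4,57.5]));print("slot px",u,v,"tip px",px(T@[-1.5,-1.1,111]+s["ee_pos"]))
x0=u-40;y0=v-40
cv2.imwrite("pics/w3.png",cv2.resize(c["image"][y0:y0+70,x0:x0+80],None,fx=8,fy=8,interpolation=3));print(x0,y0)
E
```

```text
[584.4169363  205.75848951 178.51519193] [3.14123106e+00 7.21089146e-04 2.63314870e+00] [-1.74623233e-03 -6.21241350e-01 -2.28354281e+00]
slot px 317 185 tip px (np.float64(317.2075262193075), np.float64(188.41104271333572))
277 145
```

View pics/w3.png

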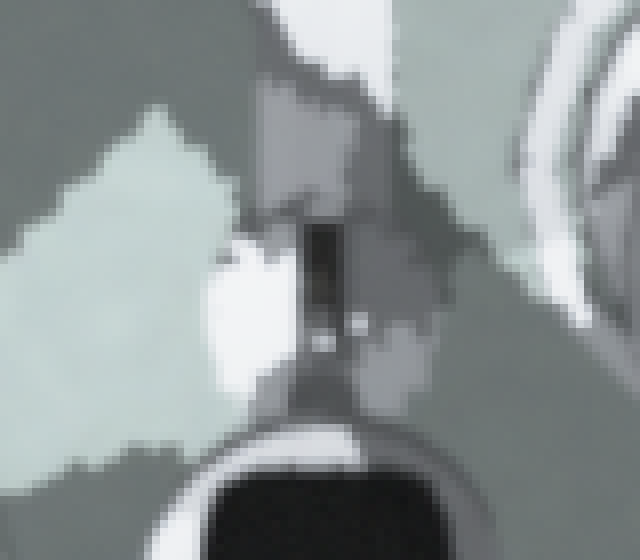

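The blade edge at crop (322,342) lines up with the slot line at crop x=325, so I lower it.

{"fn": "arm_command", "kwargs": {
  "motion": [
    [[0, 0, 0.004, 0, 0, 0, -1], [0, 0, 0.004, 0, 0, 0, -1], [0, 0, 0.003, 0, 0, 0, -1], [0, 0, 0.002, 0, 0, 0, -1], [0, 0, 0.001, 0, 0, 0, -1], [0, 0, 0, 0, 0, 0, -1]]
  ]
}}

```text
time: 10.98
ee_pos: [583.6, 206.0, 164.4]
tool_rot: [-3.142, 0.0, 2.634]
force: [-0.1, -0.6, -2.9]
gripper_width: 0.254
gripper_force: 59.3
```

{"fn": "arm_command", "kwargs": {
  "motion": [
    [[0, 0, 0.001, 0, 0, 0, -1], [0, 0, 0.001, 0, 0, 0, -1], [0, 0, 0.001, 0, 0, 0, -1], [0, 0, 0, 0, 0, 0, -1]]
  ]
}}

```text
time: 11.48
ee_pos: [583.6, 206.0, 161.2]
tool_rot: [-3.141, -0.0, 2.634]
force: [1.3, -0.4, -2.0]
gripper_width: 0.249
gripper_force: 59.3
```

{"fn": "arm_command", "kwargs": {
  "motion": [
    [[0, 0, 0.0005, 0, 0, 0, -1], [0, 0, 0.0005, 0, 0, 0, -1], [0, 0, 0, 0, 0, 0, -1]]
  ]
}}

```text
time: 11.85
ee_pos: [583.7, 206.0, 160.8]
tool_rot: [3.141, 0.001, 2.634]
force: [-0.9, -0.8, 1.8]
gripper_width: 0.248
gripper_force: 59.6
```

{"fn": "arm_command", "kwargs": {
  "motion": [
    [[-0.0001, 0.0001, 0, 0, 0, 0.05, -1], [-0.0001, 0.0001, 0, 0, 0, 0.09, -1], [-0.0001, 0.0002, 0, 0, 0, 0.09, -1], [-0.0001, 0.0001, 0, 0, 0, 0.09, -1], [-0.0001, 0.0001, 0, 0, 0, 0.09, -1], [-0.0001, 0.0002, 0, 0, 0, 0.09, -1], [-0.0001, 0.0001, 0, 0, 0, 0.09, -1], [-0.0001, 0.0001, 0, 0, 0, 0.09, -1], [-0.0001, 0.0002, 0, 0, 0, 0.09, -1], [-0.0001, 0.0001, 0, 0, 0, 0.09, -1], [-0.0001, 0.0001, 0, 0, 0, 0.09, -1], [-0.0001, 0.0002, 0, 0, 0, 0.09, -1], [-0.0001, 0.0001, 0, 0, 0, 0.09, -1], [-0.0001, 0.0001, 0, 0, 0, 0.09, -1], [0, 0, 0, 0, 0, 0, -1]]
  ]
}}

```text
time: 13.72
ee_pos: [585.8, 205.4, 160.8]
tool_rot: [3.141, 0.001, 1.415]
force: [-1.7, -2.5, 3.0]
gripper_width: 0.247
gripper_force: 59.7
```

```bash
cat > dog.py <<'E'
from h import *
s=ctrl.read_state();print(s["ee_pos"].round(1),s["tool_rot"].round(3),s["force"].round(1),s["ft_torque"].round(3),s["joint_torque"][5])
for n in("scene","top"):
    c=cam(n);P=cloud(c);d=np.hypot(P[...,0]-584.4,P[...,1]-204.6)
    m=(c["z_map"]>0)&(abs(P[...,2]-47.5)<3.5)&(d>18)&(d<52)&((P[...,1]<250)|(P[...,0]<580))
    if m.sum()>5:
        b=P[m][:,:2].mean(0)-[584.4,204.6];print(n,m.sum(),b,np.arctan2(b[1],b[0]))
    u=(c["z_map"]>0)&(P[...,2]>120)&(P[...,2]<136)&(np.hypot(P[...,0]-603,P[...,1]-274)<30);print("urn",u.sum(),P[u].mean(0).round(1))
E
python3 dog.py
```

```text
[585.8 205.4 160.8] [3.141e+00 1.000e-03 1.415e+00] [-1.7 -2.5  3. ] [-0.493  0.406  0.043] 0.5510088242590427
urn 375 [604.2 275.4 124.8]
top 54 [-4.41911727 33.77524939] 1.7008962234896225
urn 2 [595.  295.3 123.4]
```

{"fn": "arm_command", "kwargs": {
  "motion": [
    [[0, 0, 0, 0, 0, 0.05, -1], [0, 0.0001, 0, 0, 0, 0.05, -1], [-0.0001, 0.0001, 0, 0, 0, 0.05, -1], [0, 0, 0, 0, 0, 0.05, -1], [0, 0, 0, 0, 0, 0, -1]]
  ]
}}

```text
time: 14.45
ee_pos: [586.0, 205.2, 160.7]
tool_rot: [3.141, 0.0, 1.215]
force: [-2.1, -2.5, 5.1]
gripper_width: 0.246
gripper_force: 60.1
```

```bash
python3 dog.py
```

```text
[586.  205.2 160.7] [3.141 0.    1.215] [-2.1 -2.5  5.1] [-0.73   0.557  0.031] 0.32868496142327785
urn 383 [604.2 275.7 124.7]
top 37 [ 0.88356893 34.67311162] 1.5453190129935381
urn 0 [nan nan nan]dog.py:8: RuntimeWarning: Mean of empty slice.
  u=(c["z_map"]>0)&(P[...,2]>120)&(P[...,2]<136)&(np.hypot(P[...,0]-603,P[...,1]-274)<30);print("urn",u.sum(),P[u].mean(0).round(1))
  ret = um.true_divide(
```

{"fn": "arm_command", "kwargs": {
  "motion": [
    [[0, 0, 0, 0, 0, 0.04, -1], [0, 0.0001, 0, 0, 0, 0.04, -1], [0, 0, 0, 0, 0, 0, -1]]
  ]
}}

```text
time: 14.92
ee_pos: [586.1, 205.2, 160.8]
tool_rot: [3.141, 0.0, 1.135]
force: [-1.5, -3.1, 5.4]
gripper_width: 0.249
gripper_force: 60.3
```

```bash
python3 dog.py 2>/dev/null
```

```text
[586.1 205.2 160.8] [3.141 0.    1.135] [-1.5 -3.1  5.4] [-0.829  0.574  0.049] 0.22994273342192173
urn 376 [604.3 275.6 124.8]
top 28 [ 2.01370757 35.14064845] 1.5135547048331102
urn 1 [596.3 295.3 123.2]
```

{"fn": "arm_command", "kwargs": {
  "motion": [
    [[0, 0, 0, 0, 0, 0.04, -1], [0, 0.0001, 0, 0, 0, 0.04, -1], [0, 0, 0, 0, 0, 0, -1]]
  ]
}}

```text
time: 15.4
ee_pos: [586.1, 205.1, 160.7]
tool_rot: [3.141, 0.0, 1.055]
force: [-1.5, -2.7, 4.7]
gripper_width: 0.25
gripper_force: 60.2
```

```bash
python3 dog.py 2>/dev/null
```

```text
[586.1 205.1 160.7] [3.141 0.    1.055] [-1.5 -2.7  4.7] [-0.892  0.548  0.098] 0.25245046243071556
scene 7 [11.14253961 17.10403131] 0.9933975889869435
urn 377 [604.2 275.7 124.9]
top 20 [ 4.39543983 36.51691847] 1.4510054130388652
urn 0 [nan nan nan]
```

{"fn": "arm_command", "kwargs": {
  "motion": [
    [[0, 0, 0, 0, 0, 0.04, -1], [0, 0.0001, 0, 0, 0, 0.04, -1], [0, 0, 0, 0, 0, 0, -1]]
  ]
}}

```text
time: 15.88
ee_pos: [586.2, 205.0, 160.8]
tool_rot: [3.141, 0.001, 0.976]
force: [-2.1, -3.8, 6.5]
gripper_width: 0.248
gripper_force: 60.2
```

```bash
python3 dog.py 2>/dev/null
python3 - <<'E'
from h import *
s,c=wrist();cv2.imwrite("pics/w4.png",cv2.resize(c["image"][90:240,220:420],None,fx=4,fy=4,interpolation=3))
E
```

```text
[586.2 205.  160.8] [3.141e+00 1.000e-03 9.760e-01] [-2.1 -3.8  6.5] [-0.882  0.568  0.207] 0.3883675206452608
scene 7 [11.15127388 16.71782976] 0.9825430592245368
urn 377 [604.  275.6 124.8]
top 18 [ 3.39192146 35.06042791] 1.47435146427126
urn 0 [nan nan nan]
```

View pics/w4.png

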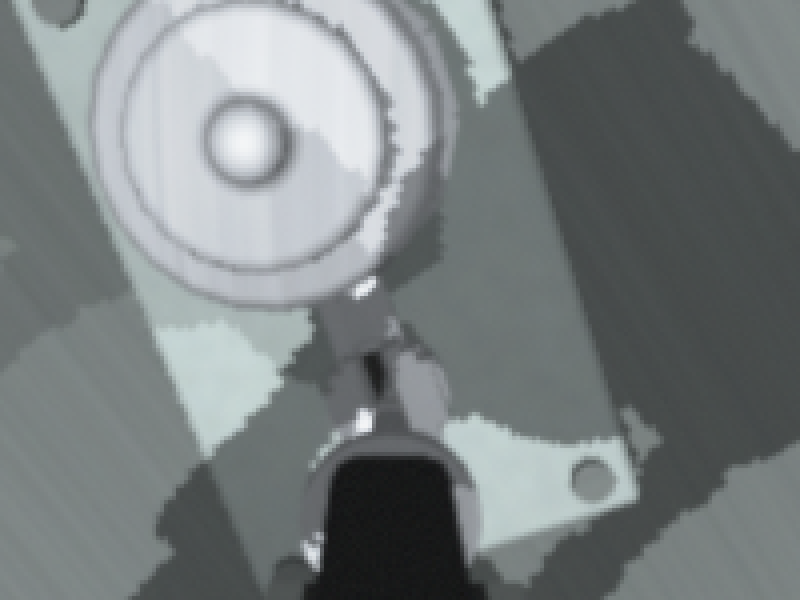

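The wrist torque is 0.21 N m, well above the 0.06 N m turning resistance, so the screw is on its stop. The picture shows the arm pointing at the urn and lying over its foot. I back off the slack and lift.

{"fn": "arm_command", "kwargs": {
  "motion": [
    [[0, 0, 0, 0, 0, -0.09, -1], [0, -0.0001, 0, 0, 0, -0.09, -1], [0, -0.0002, 0, 0, 0, -0.09, -1], [0, 0, 0, 0, 0, 0, -1]]
  ]
}}

```text
time: 16.52
ee_pos: [586.3, 205.9, 160.7]
tool_rot: [3.141, -0.001, 1.244]
force: [-0.6, -0.5, 5.3]
gripper_width: 0.253
gripper_force: 60.1
```

```bash
python3 dog.py 2>/dev/null
```

```text
[586.3 205.9 160.7] [ 3.141e+00 -1.000e-03  1.244e+00] [-0.6 -0.5  5.3] [-0.229  0.219 -0.015] -0.5203121155500412
scene 9 [ 8.62733145 12.95118967] 0.9831570384487954
urn 381 [604.1 275.7 124.8]
top 19 [ 3.69684941 35.64550469] 1.4674542701600701
urn 1 [596.3 295.4 123.1]
```

{"fn": "arm_command", "kwargs": {
  "motion": [
    [[0, 0, -0.004, 0, 0, 0, -1], [0, 0, -0.006, 0, 0, 0, -1], [0, 0, -0.015, 0, 0, 0, -1], [0, 0, -0.03, 0, 0, 0, -1], [0, 0, -0.03, 0, 0, 0, -1], [-0.03, 0, -0.03, 0, 0, 0, -1], [-0.03, 0, -0.03, 0, 0, 0, -1], [0, 0, 0, 0, 0, 0, -1], [0, 0, 0, 0, 0, 0, -1]]
  ]
}}

```text
time: 17.75
ee_pos: [566.5, 149.0, 305.2]
tool_rot: [-3.141, -0.0, 1.244]
force: [-0.1, -0.1, -2.7]
gripper_width: 0.248
gripper_force: 59.4
```

```bash
cat > w.py <<'E'
from h import *
s,c=wrist();P=cloud(c);print(s["ee_pos"],s["tool_rot"],s["gripper_width"])
ok=c["z_map"]>0;d=np.hypot(P[...,0]-584.4,P[...,1]-204.6)
m=ok&(abs(P[...,2]-48.3)<3)&(d>18)&(d<46)
Q=P[m][:,:2].astype(np.float32);b=Q.mean(0)-[584.2,204.6];print("arm",m.sum(),cv2.minAreaRect(Q),np.arctan2(b[1],b[0]))
pl=ok&(abs(P[...,2]-31)<3)&(np.hypot(P[...,0]-594,P[...,1]-240)<120);print("plate",cv2.minAreaRect(P[pl][:,:2].astype(np.float32)))
T=Ro.from_euler("xyz",s["tool_rot"]).as_matrix();L=(P-s["ee_pos"])@T
m=ok&(np.hypot(L[...,0],L[...,1])<20)&(L[...,2]>20)&(L[...,2]<125)
for a in range(20,125,8):
    k=m&(L[...,2]>=a)&(L[...,2]<a+8)
    if k.sum(): print(a,k.sum(),L[k].mean(0).round(1),L[k].min(0).round(1),L[k].max(0).round(1))
E
python3 w.py; python3 dog.py
```

```text
[566.48926651 149.01654706 305.24606685] [-3.14127353e+00 -2.50278399e-04  1.24357403e+00] 0.24771542676587394
arm 205 ((592.1738891601562, 232.1531982421875), (23.426631927490234, 17.991363525390625), 76.02112579345703) 1.29034665821389
plate ((594.3983154296875, 240.6315460205078), (189.73785400390625, 114.98978424072266), 75.18103790283203)
20 419 [ 5.9 -0.5 24.2] [-11.1 -16.8  21.8] [15.5 16.8 28. ]
28 24 [13.   0.6 28.9] [  2.9 -16.3  28.1] [15.2 13.9 30.3]
68 6 [ 2.9 -0.1 73.1] [ 2.3 -2.4 71.3] [ 3.4  2.2 75.4]
76 21 [ 2.4 -0.5 80. ] [ 1.  -4.3 76.1] [ 3.1  3.2 83.8]
84 25 [ 2.6 -0.6 88.2] [ 0.5 -4.5 84. ] [ 4.3  3.3 91.2]
92 13 [ 4.3 -1.  95.3] [ 0.2 -4.5 92.8] [ 5.7  1.3 99.3]
100 6 [  5.6  -0.5 103. ] [  5.5  -1.7 100. ] [  5.9   0.4 107.7]
108 2 [  5.5  -0.7 108.2] [  5.5  -1.7 108.1] [  5.6   0.4 108.3]
[566.4 149.2 304.5] [-3.14   0.     1.244] [-0.7  1.3 -2.2] [0.05  0.004 0.006] 0.0021434239897644147
scene 7 [ 8.49452272 12.66216111] 0.9798970618245747
urn 375 [604.  275.3 124.7]
top 41 [ 6.95465542 25.83656526] 1.3078500604670558
urn 80 [599.4 286.1 125.2]
```

The hold-down arm is at 1.29–1.33 rad against the fixture axis at 1.312, so it is on the stop. The urn has not moved. Now I return the driver.

{"fn": "arm_command", "kwargs": {
  "motion": [
    [[0, 0, 0, 0, 0, 0.117, -1], [0, 0, 0, 0, 0, 0.117, -1], [-0.0167, 0.009, 0, 0, 0, 0, -1], [-0.034, 0.0185, 0, 0, 0, 0, -1], [-0.034, 0.0185, 0, 0, 0, 0, -1], [-0.034, 0.0185, 0, 0, 0, 0, -1], [-0.034, 0.0185, 0, 0, 0, 0, -1], [-0.034, 0.0185, 0, 0, 0, 0, -1], [-0.034, 0.0185, 0, 0, 0, 0, -1], [-0.034, 0.0185, 0, 0, 0, 0, -1], [-0.034, 0.0185, 0, 0, 0, 0, -1], [-0.034, 0.0185, 0, 0, 0, 0, -1], [-0.034, 0.0185, 0, 0, 0, 0, -1], [-0.0167, 0.009, 0, 0, 0, 0, -1], [0, 0, 0, 0, 0, 0, -1], [0, 0, 0, 0, 0, 0, -1]]
  ]
}}

```text
time: 19.9
ee_pos: [539.9, -274.4, 305.4]
tool_rot: [-3.141, -0.0, 1.011]
force: [-0.1, -0.6, -1.7]
gripper_width: 0.25
gripper_force: 59.1
```

{"fn": "arm_command", "kwargs": {
  "motion": [
    [[-0.0005, 0, 0.015, 0, 0, 0, -1], [0, 0, 0.03, 0, 0, 0, -1], [0, 0, 0.03, 0, 0, 0, -1], [0, 0, 0.03, 0, 0, 0, -1], [0, 0, 0.03, 0, 0, 0, -1], [0, 0, 0.02, 0, 0, 0, -1], [0, 0, 0.015, 0, 0, 0, -1], [0, 0, 0.003, 0, 0, 0, -1], [0, 0, 0, 0, 0, 0, -1]]
  ]
}}

```text
time: 21.02
ee_pos: [540.0, -275.8, 133.1]
tool_rot: [3.14, 0.0, 1.01]
force: [0.3, 0.2, -2.5]
gripper_width: 0.25
gripper_force: 59.2
```

{"fn": "arm_command", "kwargs": {
  "motion": [
    [[0, 0, 0.0015, 0, 0, 0, -1], [0, 0, 0.0015, 0, 0, 0, -1], [0, 0, 0.0015, 0, 0, 0, -1], [0, 0, 0, 0, 0, 0, -1]]
  ]
}}

```text
time: 21.52
ee_pos: [539.5, -275.9, 127.8]
tool_rot: [-3.141, 0.0, 1.01]
force: [0.3, 0.6, -2.8]
gripper_width: 0.249
gripper_force: 59.2
```

{"fn": "arm_command", "kwargs": {
  "motion": [
    [[0, 0, 0.0008, 0, 0, 0, -1], [0, 0, 0.0007, 0, 0, 0, -1], [0, 0, 0, 0, 0, 0, -1]]
  ]
}}

```text
time: 21.9
ee_pos: [539.6, -275.9, 126.5]
tool_rot: [3.141, 0.0, 1.01]
force: [-0.2, -0.1, -0.5]
gripper_width: 0.246
gripper_force: 59.4
```

{"fn": "arm_command", "kwargs": {
  "motion": [
    [[0, 0, 0.0007, 0, 0, 0, -1], [0, 0, 0, 0, 0, 0, -1], [0, 0, 0, 0, 0, 0, 0.3], [0, 0, 0, 0, 0, 0, 0.3], [0, 0, 0, 0, 0, 0, 0.3], [0, 0, 0, 0, 0, 0, 0.3], [0, 0, 0, 0, 0, 0, 0.3], [0, 0, 0, 0, 0, 0, 0.3]]
  ]
}}

```text
time: 22.9
ee_pos: [539.6, -275.9, 125.7]
tool_rot: [3.142, 0.0, 1.01]
force: [-0.1, 0.5, -0.4]
gripper_width: 0.652
gripper_force: 0.0
```

{"fn": "arm_command", "kwargs": {
  "motion": [
    [[0, 0, -0.01, 0, 0, 0, 0.3], [0, 0, -0.03, 0, 0, 0, 0.3], [0, 0, -0.03, 0, 0, 0, 0.3], [0, 0, -0.03, 0, 0, 0, 0.3], [0, 0, -0.03, 0, 0, 0, 0.3], [-0.03, 0, -0.02, 0, 0, 0, 0.3], [-0.03, 0, 0, 0, 0, 0, 0.3], [0, 0, 0, 0, 0, 0, 0.3], [0, 0, 0, 0, 0, 0, 0.3]]
  ]
}}

```text
time: 24.02
ee_pos: [507.8, -326.2, 276.0]
tool_rot: [3.141, -0.0, 1.01]
force: [0.2, 0.1, 0.7]
gripper_width: 0.651
gripper_force: 0.0
```

```bash
python3 - <<'E'
from h import *
s,c=wrist();P=cloud(c);print(s["ee_pos"],s["force"])
ok=c["z_map"]>0
for z,xy,R in((185,(538,-275),30),(165,(560,-188),25),(101,(538,-275),25),(95,(549,-231),110)):
    m=ok&(abs(P[...,2]-z)<3.5)&(np.hypot(P[...,0]-xy[0],P[...,1]-xy[1])<R)
    print(z,m.sum(),cv2.minAreaRect(P[m][:,:2].astype(np.float32)),np.median(P[m][:,2]),np.percentile(P[m][:,2],[5,95]))
a=cam("scene");
cv2.imwrite("pics/end.png",np.hstack([cv2.resize(a["image"][110:230,210:310],(400,480)),cv2.resize(a["image"][255:375,320:420],(400,480))]))
E
```

```text
[ 507.84387043 -326.23783031  275.98342317] [0.22721688 0.13318955 0.72349952]
185 745 ((539.6378173828125, -277.3444519042969), (28.756013870239258, 21.484926223754883), 57.80419158935547) 185.86088721005473 [182.73051574 187.36365975]
165 885 ((558.9091796875, -188.9801483154297), (27.29621124267578, 27.96219825744629), 66.00161743164062) 166.29823026823863 [163.64024622 167.75484652]
101 118 ((539.3204345703125, -270.18084716796875), (38.853782653808594, 47.284366607666016), 66.40243530273438) 101.57344613567435 [ 97.54501911 103.59683487]
95 7605 ((549.6640014648438, -231.16534423828125), (180.43658447265625, 70.10762786865234), 76.18755340576172) 96.50991888875035 [95.23211202 97.78286427]
```

View pics/end.png

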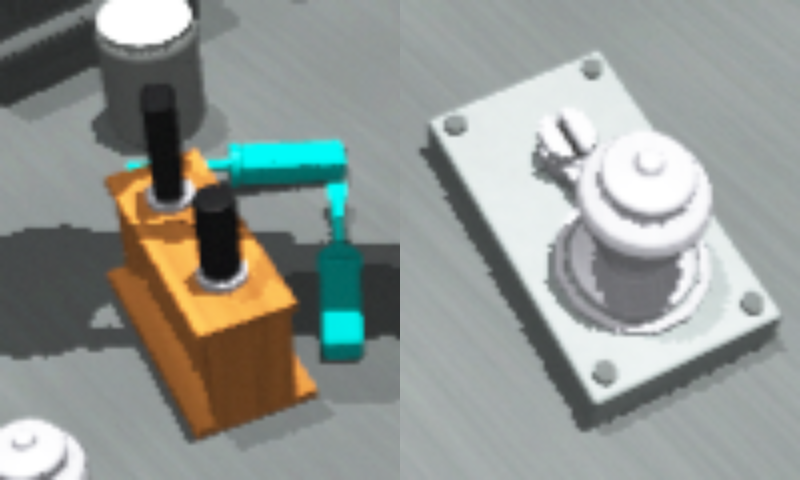

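The driver is upright with its top at 185.9, the same height as before, and its collar on the board. The hold-down lies over the urn's foot and the urn stands in its ring, so I hand in.

```bash
python3 -c "
from bench import ctrl
print(ctrl.sign_off())"
```

```text
the job is handed in; nothing more can be done
None
```

The screw is turned to its stop with the hold-down arm over the urn's foot; the screwdriver is back in its hole, upright and released, the urn and the other tool were not moved, and I handed the job in at about 24 s.

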